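# Chock an oiled lock barrel in the drip caddy and carry it to the counter mat

### The arm

A 7-joint arm with a two-finger parallel gripper is mounted at the origin on a cart in front of the work surface, level with it; the furniture and walls round the work are solid. World frame = base frame: x ahead of the robot, y to its left, z up, the work surface at z = 0. Lengths are in m, angles in rad, forces in N, time in s.
With the tool pointing down it reaches from about 0.35 to 0.9 m from the base axis. Payload 19.9 kg.
Tool frame: the origin (TCP) lies at the very end of the fingers, on their centre line; the grasp point (between the pads) lies 19 mm behind it; z points along the fingers, y is the line along which they close (so a half turn about z gives the same grasp; the last joint's range is limited). The gripper opens to 94 mm and grips with 3 to 60 N. Pads are 16 mm wide; open, the fingers measure 119 mm over their backs; the gripper's body (75 mm by 177 mm) begins 78 mm behind the grasp point.
Start: joints at [1.091, 0.417, -0.01, 1.614, 0.005, 1.111, -0.053], TCP at [0.266, -0.566, 0.205] pointing down, gripper open.
Joint ranges: [-2.81, 2.81], [-0.39, 2.02], [-1.27, 1.25], [0.06, 2.57], [-1.19, 4.33], [0.19, 2], [-2.82, 2.82]. Speed limits (rad/s): [1.89, 1.89, 2.39, 2.39, 3.01, 3.01, 3.01].

### API

Orientations are given as a unit quaternion [w, x, y, z].
In Python, from station import r gives the robot as it stands.
- The arm moves only by the tool drive_tool, never from a script. Its arguments are lists of equal length, an entry for each row: "xyz": the shift along the tool's x, y, z in mm, a list of three; "angular": the turn, a rotation vector about the tool's x, y, z in units of 5 degrees (1.0 is 5 degrees), a list of three. In form: {"xyz": [[dx, dy, dz], ...], "angular": [[wx, wy, wz], ...]}. A call has 1 to 10 rows; each row is the pose to reach, as a shift and turn from the pose commanded when the call began, along the tool's axes at that moment; what a row does not reach only later rows make up. A row lasts 1/10 s, in which the tool goes at most 50 mm and 8.59 degrees, less where a joint would pass 70% of its speed; a pose out of reach is approached as far as the arm can. A call with a gripper value outside its range is refused whole. "fingers" is the finger opening in mm, from 0 to 94, set as the call begins (left out, the last holds). The fingers move at their own pace and stop on an object; the grip force is fixed at half the most. Time passes only in rows, so rows that repeat a pose let the fingers close. It gives the time, the measured TCP pose, the force, the opening and the grip force at its end, in the units of the state.
- r.observe(): the state, without advancing time (a new reading comes with each control period).
- r.grab_frame(name): name is "scene" or "top"; returns the picture (480x640x3 uint8, red, green, blue); there is no depth.
- r.camera_model(name): a dict with "fx", "fy", "cx", "cy" (pixels), "R" (3x3) and "t" (3): a world point X has camera coordinates R X + t. Camera axes: x right, y down, z forward; pixel columns grow to the right and rows downward; lengths in m; the calibration is good to about 2 mm. A picture is of the moment at which its call begins. camera_model takes no time and is no camera call.
- r.finish_job(): hands the job in; it is judged then, once.
The state is a dict: "time": time; "joint_pos": joint angles; "qd": joint speeds; "tau": joint torques, N m; "tool_pos": TCP position; "tool_rot": TCP orientation; "contact_force": force on the tool from outside, world axes, zero at the start; "torque": the same for the moment, N m; "grip_width": opening from 0.0 (shut) to 1.0 (fully open); "gripper_force": force on a finger pad.
Only numpy, scipy, OpenCV 4.12 (cv2) and the standard library are available. Lean on these libraries where they do the work, as an engineer would, in place of code of your own. Each camera call takes 0.05 s, during which the arm holds its last target. There are 200 camera calls.

### The job

Pack the freshly oiled brass barrel for hand-over: in its narrow bin it can only be taken by its ends, so set it down in the groove of the V-block, let go, and take it again round its middle. Lay it gently across the sloping floor of the blue caddy, about the middle of the slope, and let go of it there only once the orange chock lies on its downhill side, thin edge towards it, so that the barrel rests against the chock. Then lift the caddy by its wooden bar, carry it level and set it down gently, wholly on the black mat and square with it, the barrel still chocked and the padlock still in its bay, and leave the oil bottle, screwdriver and caliper where they are.

Things in the scene. Friction and masses are not known exactly. Their poses are not given: they have to be found in the camera images.
- barrel: Brass lock barrel: a plain rolling drum of 44 mm diameter and 62 mm length, about 0.3 kg. Origin at its centre, its x axis along the drum's axis. Starts lying in the bin, its axis along the bin's length. It rolls freely.
- bin: Narrow grey plastic parts bin, fixed, beside the V-block (either side), outside 132 x 54 x 36 mm, walls and floor 3 mm (inside 126 x 48 mm). Origin at the centre of its underside, x along its length. The barrel lies in it with its axis 25 mm above the table, 2 mm from either long wall and within 4 mm of the middle of the length, so that fingers fit only at its ends.
- vblock: Steel V-block, fixed, 40 mm long, 60 mm wide, 28 mm high. Origin at the centre of its underside; the 90 degree groove runs along its x axis. The barrel resting in it has its axis 40 mm above the table, along the block's x, and sticks out 11 mm at either end of the block when centred.
- chock: Orange chock, 66 mm long, 40 mm wide, 0.06 kg. Origin at the centre of its underside; +x points to its thin edge (at 33 mm, 1.5 mm thick). A 30 degree ramp rises from there to 12 mm at x = 15 mm; behind, it is 12 mm high. A barrel resting against the ramp has its axis 41.5 mm from the origin along x. Friction holds it on the sloping floor.
- chock_tab (a point): The chock's grip: upright pull tab at the heel, 10 mm thick along the chock's x, 40 mm wide, its top 32 mm above the chock's underside (20 mm above the low part in front of it). This point is at chock (-28, 0, 23) mm. Axes as the chock's. At the start the tab is on the robot's side, within 35 degrees.
- caddy: Loose blue drip caddy, 214 mm (x) by 136 mm (y), 0.4 kg; walls 34 mm high, 4 mm thick. Origin at the centre of its underside. Wide bay on its +y side (inside x from -103 to 103 mm, y from -12 to 64 mm) with the sloping floor; narrow flat bay on the -y side (y from -64 to -16 mm, floor at 4 mm). Steel posts, 12 x 8 mm, at x = -62 and 62 mm, y = -20 mm carry the grip bar.
- caddy_drip (a point): Middle of the surface of the caddy's sloping aluminium floor, at caddy (0, 26, 14) mm. The floor falls 5 degrees towards the caddy's -x end (surface 14 mm + 0.0875 x above the underside) and ends in a gutter at x = -90 mm. Axes as the caddy's (not tilted). The low end faces the robot within 20 degrees.
- caddy_grip (a point): Middle of the caddy's wooden grip bar, at caddy (0, -20, 92) mm. The bar runs along the caddy's x, 146 mm long, 12 mm thick, 24 mm high (80 to 104 mm above the underside). Axes as the caddy's.
- mat: Black rubber counter mat, fixed, 266 mm (x) by 210 mm (y), 4 mm thick. Origin at the centre of its underside. The hand-over place; it and the caddy may stand on either side.
- padlock: Brass padlock lying flat in the caddy's narrow bay, 62 x 40 x 14 mm, 0.16 kg; origin at the centre of its underside. It rides along and must stay in the bay.
- oil_bottle: Bystander: oil bottle with a red spout, 42 mm diameter, 122 mm high, standing at the back. Origin at the centre of its underside.
- screwdriver: Bystander: yellow screwdriver lying at the front, right of the chock, 174 mm long along its y, handle 31 mm thick. Origin under its middle.
- caliper: Bystander: digital caliper lying at the back, 200 mm long along its y, 70 mm wide, 13 mm high. Origin under its middle.
Mind the look-alikes: they are no part of the job. Several things have the shape of the barrel; the one meant has the colours described above.

How it is judged:
By the outcome, as a careful person would: the job done as asked, in the order asked, and still so for the second after the job is handed in, with the robot touching nothing.
It also fails if it takes over 72 s, if anything falls off the work surface, if the arm or the gripper's body presses on something with over 40 N, if the wrist force passes 120 N, or if a joint passes its speed limit or range.

## Working session

There is one attempt and no reset: what is moved stays moved. The work goes in short steps, Python scripts to look and compute and a tool call to move; the robot and the scene stay as the last step left them, time stands still between calls to the robot, and variables do not carry over. Pictures are saved under pics/ and viewed, at most 10 in all, crops included, and the job is handed in when it is done.

Besides the shell and the picture viewer there is one more tool, called after "Emit:" as a command line: name --argument value ..., lists and objects as JSON in quotes. drive_tool: Moves the arm, as the interface text tells. Its arguments: {"type":"object","properties":{"xyz":{"type":"array"},"angular":{"type":"array"},"fingers":{"type":"number"}},"required":["xyz","angular"]}

```bash
mkdir -p pics; ls; python3 - <<'E'
from station import r
import cv2,json
for n in("scene","top"):
    cv2.imwrite(f"pics/{n}0.png",r.grab_frame(n)[:,:,::-1]); c=r.camera_model(n); print(n,{k:(v.tolist() if hasattr(v,'tolist') else v) for k,v in c.items()})
print(r.observe())
E
```

```text
pics
scene {'fx': 578.5248784471768, 'fy': 578.5248784471768, 'cx': 315.6718958371473, 'cy': 241.33670534789246, 'R': [[-0.709792019764303, -0.7043746916209833, 0.007182094593926548], [-0.3998363080472775, 0.3944753630731238, -0.8273573077549083], [0.5799363891376658, -0.5901232767245944, -0.5616300408826026]], 't': [0.394255069872589, 0.30775147013304793, 0.9071461197449725]}
top {'fx': 451.2188132677948, 'fy': 451.2188132677948, 'cx': 313.20250561726584, 'cy': 251.9323116204485, 'R': [[-0.022265434159376228, -0.9994527616502494, -0.024462781350129196], [-0.9931002765367182, 0.024928591499183837, -0.11458798396237084], [0.11513509970633722, 0.021742643711300767, -0.9931118598929605]], 't': [0.010769464773578997, 0.5878946756570954, 0.9619588499835673]}
{'time': 0.1, 'joint_pos': array([ 1.09049881,  0.41794243, -0.01031998,  1.61409253,  0.00469522,
        1.11067125, -0.05300583]), 'qd': array([ 0.00019174, -0.00064006,  0.00029044, -0.00264469,  0.00110168,
       -0.00075355,  0.00105767]), 'tau': array([ 1.49545704e-03, -8.52581477e+01,  6.39508758e-01, -4.26695216e+01,
       -4.89039347e-02,  1.62706536e-02, -6.77539390e-06]), 'tool_pos': array([ 0.26539542, -0.5654954 ,  0.2048792 ]), 'tool_rot': array([-5.22480743e-04,  9.76026652e-01,  2.17650355e-01, -1.54268224e-04]), 'contact_force': array([0.08287503, 0.46558625, 0.33606772]), 'torque': array([-0.03243875, -0.00275603, -0.07104791]), 'gripper_force': 0.0, 'grip_width': 1.0001021142069297}
```

View pics/scene0.png

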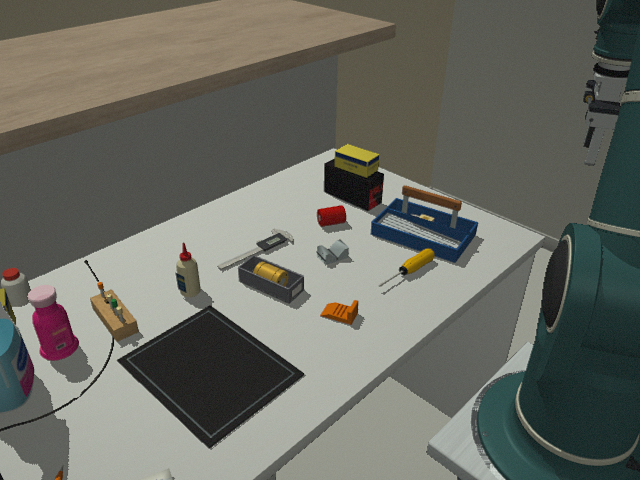

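View pics/top0.png

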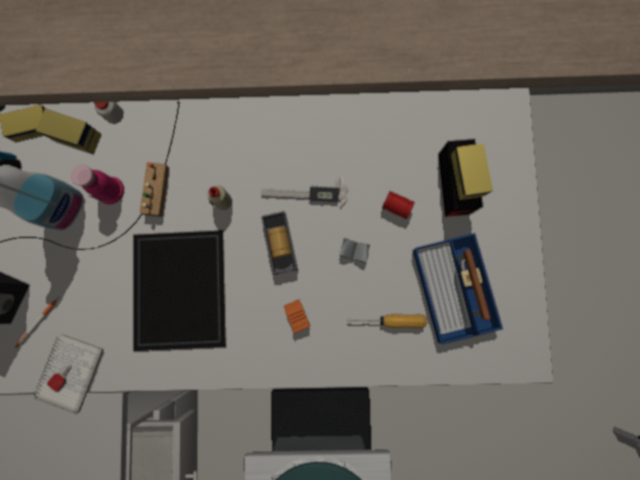

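The top view shows the brass drum in the grey bin at about (279,242), with the red drum look-alike at (398,205). The V-block is at (354,250), the chock at (297,316), the caddy at (457,289) and the mat at (180,290). Barrel candidates are the brass drum in the bin (279,242) and the red drum (398,205). The barrel is brass and lies in the bin, so I choose (279,242) and check it in a close crop.

```bash
cat > h.py <<'E'
import numpy as np,cv2
from station import r
from scipy.spatial.transform import Rotation as Ro
C={n:r.camera_model(n) for n in("scene","top")}
def ray(n,p,z):
    c=C[n];R=np.array(c["R"]);t=np.array(c["t"])
    d=R.T@np.array([(p[0]-c["cx"])/c["fx"],(p[1]-c["cy"])/c["fy"],1.]);o=-R.T@t
    return o+d*(z-o[2])/d[2]
def proj(n,X):
    c=C[n];q=np.array(c["R"])@X+np.array(c["t"]);return np.array([c["fx"]*q[0]/q[2]+c["cx"],c["fy"]*q[1]/q[2]+c["cy"]])
def tri(ps,pt):
    A=[];b=[]
    for n,p in(("scene",ps),("top",pt)):
        c=C[n];P=np.diag([1,1,1.])@np.c_[np.array(c["R"]),np.array(c["t"])]
        u=(p[0]-c["cx"])/c["fx"];v=(p[1]-c["cy"])/c["fy"]
        for e in(u*P[2]-P[0],v*P[2]-P[1]):A.append(e[:3]);b.append(-e[3])
    return np.linalg.lstsq(np.array(A),np.array(b),rcond=None)[0]
def blobs(n,img,lo,hi,roi,minA=20):
    h=cv2.cvtColor(img,cv2.COLOR_RGB2HSV);m=cv2.inRange(h,np.array(lo),np.array(hi));k=np.zeros_like(m);x0,y0,x1,y1=roi;k[y0:y1,x0:x1]=m[y0:y1,x0:x1]
    cs,_=cv2.findContours(k,cv2.RETR_EXTERNAL,cv2.CHAIN_APPROX_NONE)
    return sorted([c for c in cs if cv2.contourArea(c)>minA],key=cv2.contourArea,reverse=True)
E
python3 - <<'E'
import cv2,numpy as np
a=cv2.imread('pics/top0.png');b=cv2.imread('pics/scene0.png')
cv2.imwrite('pics/ct.png',cv2.resize(a[205:350,250:510],None,fx=3,fy=3,interpolation=cv2.INTER_CUBIC))
cv2.imwrite('pics/cs.png',cv2.resize(b[170:340,230:490],None,fx=3,fy=3,interpolation=cv2.INTER_CUBIC))
E
```

```text
(no output)
```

View pics/ct.png

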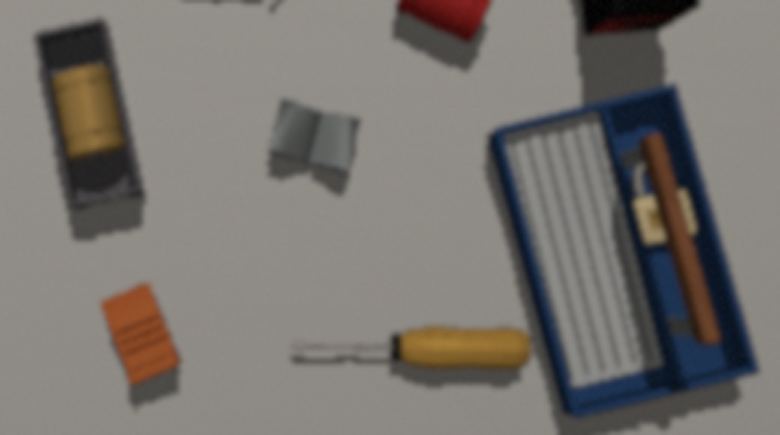

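View pics/cs.png

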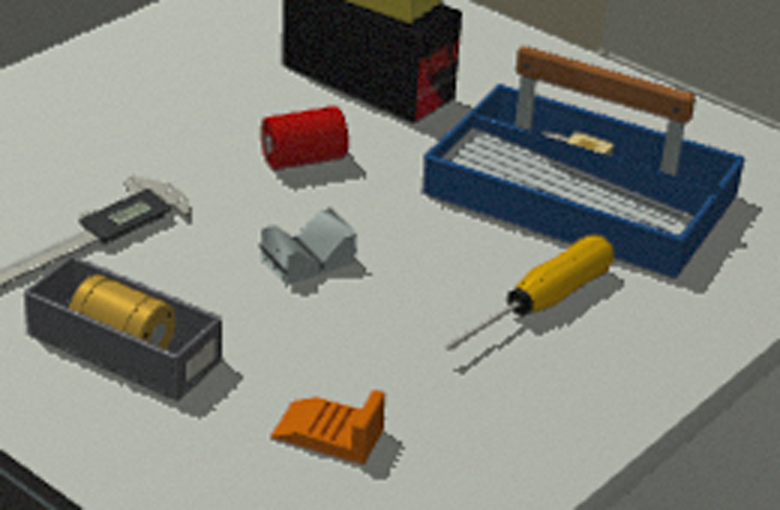

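The crops confirm it: the brass, grooved drum lies in the grey bin at top pixel (279,242), and the other drum (398,205) is red. Next I measure everything.

```bash
python3 - <<'E'
from h import *
T=cv2.imread('pics/top0.png')[:,:,::-1].copy();S=cv2.imread('pics/scene0.png')[:,:,::-1].copy()
np.set_printoptions(precision=1,suppress=True)
def rect(n,c,z):
    w=np.array([ray(n,p[0],z)[:2]*1000 for p in c],np.float32);return cv2.minAreaRect(w)
def show(name,n,img,lo,hi,roi,z):
    for c in blobs(n,img,lo,hi,roi)[:2]:
        q=rect(n,c,z);M=cv2.moments(c);print(name,n,'px',(round(M['m10']/M['m00'],1),round(M['m01']/M['m00'],1)),'A',cv2.contourArea(c),'xy',np.array(q[0]),'size',np.array(q[1]),'ang',round(q[2],1))
show('mat','top',T,(0,0,0),(180,255,45),(120,220,235,360),.004)
show('mat','scene',S,(0,0,0),(180,255,60),(100,290,320,460),.004)
show('chock','top',T,(5,150,90),(16,255,255),(270,290,325,345),.012)
show('chock','scene',S,(5,150,90),(18,255,255),(310,290,370,330),.012)
show('barrel','top',T,(12,110,60),(30,255,255),(262,220,300,270),.047)
show('barrel','scene',S,(12,100,60),(30,255,255),(240,250,310,305),.036)
show('caddy','top',T,(100,120,30),(125,255,255),(400,225,515,355),.034)
show('bar','top',T,(0,80,50),(15,255,255),(455,240,495,330),.104)
show('bar','scene',S,(0,80,50),(15,255,255),(395,180,470,215),.092)
t=lambda L:[ray('top',(250+x/3,205+y/3),z)[:2]*1000 for x,y,z in L]
def cs(name,L):
    w=np.array(t(L));q=cv2.minAreaRect(w.astype(np.float32));print(name,w.tolist() and np.round(w,0).tolist(),'mean',w.mean(0),'rect',q)
cs('caddyrim',[(492,132,.034),(674,88,.034),(757,370,.034),(570,412,.034)])
cs('bin',[(38,36,.036),(103,20,.036),(142,195,.036),(73,206,.036)])
cs('vb',[(283,99,.028),(358,119,.028),(346,174,.028),(270,155,.028)])
s=lambda x,y:(230+x/3,170+y/3)
u=lambda x,y:(250+x/3,205+y/3)
for nm,a,b in [('vb groove near',(318,272),(310,165)),('vb groove far',(302,232),(322,108)),('rim near-left corner',(676,250),(570,412)),('rim far-left',(427,157),(492,132)),('rim far-right',(502,88),(674,88)),('bar near',(690,98),(708,334)),('bar far',(520,52),(652,140))]:
    X=tri(s(*a),u(*b))*1000;print(nm,X)
print('cam top',-np.array(C['top']['R']).T@np.array(C['top']['t']))
E
```

```text
mat top px (178.4, 290.9) A 10149.5 xy [513.6 304.9] size [263.6 204.1] ang 1.4
mat scene px (210.1, 373.3) A 13267.5 xy [513.5 309.2] size [267.5 209. ] ang 1.4
mat scene px (282.2, 294.4) A 208.5 xy [566.9  85.8] size [80.8 38.4] ang 45.3
chock top px (296.3, 316.2) A 419.5 xy [448.   38.2] size [62.6 36.2] ang 20.8
chock scene px (339.3, 311.8) A 461.5 xy [449.4  36.7] size [61.8 71.1] ang 23.6
barrel top px (278.6, 241.6) A 505.5 xy [611.8  71.7] size [64.6 42.3] ang 11.5
barrel scene px (270.4, 271.9) A 407.5 xy [607.5  75.1] size [91.7 42.8] ang 11.0
caddy top px (470.2, 289.9) A 2919.0 xy [ 501.7 -312.1] size [212. 138.] ang 12.5
bar top px (476.8, 284.6) A 424.5 xy [ 506.3 -331.7] size [142.1  16.9] ang 12.9
bar scene px (431.9, 197.6) A 495.0 xy [ 509.6 -330.7] size [152.3  44. ] ang 12.6
caddyrim [[589.0, -225.0], [618.0, -359.0], [413.0, -405.0], [386.0, -270.0]] mean [ 501.5 -314.7] rect ((500.9672546386719, -314.7410888671875), (211.00228881835938, 137.24624633789062), 12.635978698730469)
bin [[669.0, 108.0], [680.0, 59.0], [549.0, 33.0], [542.0, 83.0]] mean [609.8  70.6] rect ((609.1195678710938, 70.82303619384766), (133.6422119140625, 51.022865295410156), 11.492027282714844)
vb [[618.0, -73.0], [602.0, -128.0], [561.0, -118.0], [577.0, -62.0]] mean [589.4 -95.1] rect ((589.6582641601562, -95.26942443847656), (58.24089813232422, 42.879112243652344), 74.43759155273438)
vb groove near [574.7 -90.4  -1.6]
vb groove far [ 612.1 -103.8   10.3]
rim near-left corner [ 387.1 -271.7   23.5]
rim far-left [ 589.4 -224.2   34.3]
rim far-right [ 619.8 -359.6   29.4]
bar near [ 441.4 -349.3   98.3]
bar far [ 575.4 -318.8   97.1]
cam top [ 0.5 -0.   1. ]
```

```bash
cat >> h.py <<'E'
def plan(xyz,yaw,tilt_axis_yaw=0,tilt=0):
    """mm, deg: TCP target with tool x at yaw (pointing down), then tilted about a horizontal world axis"""
    s=r.observe();p=s["tool_pos"]*1000;q=s["tool_rot"];R0=Ro.from_quat([q[1],q[2],q[3],q[0]])
    a=np.radians(yaw);x=[np.cos(a),np.sin(a),0];y=[np.sin(a),-np.cos(a),0]
    R1=Ro.from_matrix(np.c_[x,y,[0,0,-1]])
    b=np.radians(tilt_axis_yaw);R1=Ro.from_rotvec(np.radians(tilt)*np.array([np.cos(b),np.sin(b),0]))*R1
    print('t',round(s["time"],2),'at',p.round(1),'F',s["contact_force"].round(1),'w',round(s["grip_width"]*94,1),'gf',round(s["gripper_force"],1))
    print(' shift',R0.inv().apply(np.array(xyz)-p).round(1),'ang',((R0.inv()*R1).as_rotvec(degrees=True)/5).round(2))
E
python3 -c "
from h import *
plan((422,28,90),111.5)"
```

```text
t 0.1 at [ 265.4 -565.5  204.9] F [0.1 0.5 0.3] w 94.0 gf 0.0
 shift [ 393.9 -470.6  115.4] ang [-1.000e-02 -1.000e-02 -1.727e+01]
```

Emit:
drive_tool --xyz '[[30,-36,5],[60,-72,15],[91,-108,25],[121,-145,35],[151,-181,45],[182,-217,55],[212,-253,65],[242,-290,75],[273,-326,85],[303,-362,95]]' --angular '[[0,0,-1.3],[0,0,-2.6],[0,0,-3.9],[0,0,-5.2],[0,0,-6.5],[0,0,-7.8],[0,0,-9.1],[0,0,-10.4],[0,0,-11.7],[0,0,-13]]' --fingers 34

```text
time: 1.1
tool_pos: [0.3861, -0.1075, 0.1102]
tool_rot: [0.0, 0.705, 0.71, 0.0]
contact_force: [1.3, -1.5, 0.2]
grip_width: 0.36
gripper_force: 0.0
```

```bash
python3 -c "
from h import *
plan((422,28,60),111.5)"
```

```text
t 1.1 at [ 386.1 -107.5  110.2] F [ 1.3 -1.5  0.2] w 33.9 gf 0.0
 shift [135.3  36.9  50.2] ang [ 0.    0.   -4.22]
```

Emit:
drive_tool --xyz '[[45,12,15],[90,25,35],[135,37,50],[135,37,50],[135,37,50],[135,37,50]]' --angular '[[0,0,-1.4],[0,0,-2.8],[0,0,-4.2],[0,0,-4.2],[0,0,-4.2],[0,0,-4.2]]'

```text
time: 1.7
tool_pos: [0.4225, 0.0249, 0.0605]
tool_rot: [-0.0, 0.566, 0.824, -0.0]
contact_force: [-0.2, -0.2, -0.1]
grip_width: 0.358
gripper_force: 0.0
```

```bash
python3 - <<'E'
from h import *
plan((422,28,15),111.5)
S=r.grab_frame('scene');T=r.grab_frame('top')
s=cv2.resize(S[270:350,290:390],None,fx=4,fy=4,interpolation=2);t=cv2.resize(T[270:350,250:350],None,fx=4,fy=4,interpolation=2)
for n,im in(('scene',s),('top',t)):
    p=proj(n,r.observe()['tool_pos']);o=(290,270) if n=='scene' else (250,270)
    cv2.circle(im,tuple(int(v) for v in (p-o)*4),3,(0,255,0),-1)
cv2.imwrite('pics/chk1.png',np.hstack([s,t])[:,:,::-1])
E
```

```text
t 1.7 at [422.5  24.9  60.5] F [-0.2 -0.2 -0.1] w 33.7 gf 0.0
 shift [ 3.1  0.6 45.5] ang [-0.    0.   -0.09]
```

View pics/chk1.png

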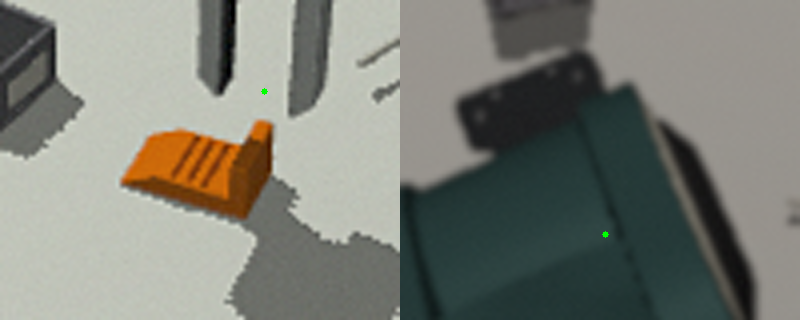

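The left half of the picture (scene view) shows the fingers bracketing the orange tab, which is at about crop (253,150). The TCP marker is at (264,91), so I descend.

Emit:
drive_tool --xyz '[[3,0.5,15],[3,0.5,30],[3,0.5,40],[3,0.5,45.5],[3,0.5,45.5],[3,0.5,45.5]]' --angular '[[0,0,0],[0,0,0],[0,0,0],[0,0,0],[0,0,0],[0,0,0]]'

```text
time: 2.4
tool_pos: [0.4223, 0.0286, 0.0153]
tool_rot: [0.0, 0.566, 0.825, 0.0]
contact_force: [0.5, 1.0, -0.2]
grip_width: 0.36
gripper_force: 0.0
```

Emit:
drive_tool --xyz '[[0,0,0],[0,0,0],[0,0,0],[0,0,0],[0,0,0],[0,0,0],[0,0,0]]' --angular '[[0,0,0],[0,0,0],[0,0,0],[0,0,0],[0,0,0],[0,0,0],[0,0,0]]' --fingers 0

```text
time: 3.1
tool_pos: [0.4222, 0.0287, 0.0151]
tool_rot: [0.0, 0.565, 0.825, 0.0]
contact_force: [-0.8, 0.0, 6.7]
grip_width: 0.099
gripper_force: 30.0
```

Emit:
drive_tool --xyz '[[0,0,-10],[0,0,-30],[0,0,-60],[0,0,-90],[0,0,-115],[0,0,-115]]' --angular '[[0,0,0],[0,0,0],[0,0,0],[0,0,0],[0,0,0],[0,0,0]]'

```text
time: 3.7
tool_pos: [0.4235, 0.0289, 0.133]
tool_rot: [0.002, 0.565, 0.825, 0.001]
contact_force: [0.4, -0.3, 0.0]
grip_width: 0.101
gripper_force: 30.0
```

```bash
python3 - <<'E'
from h import *
plan((422,28,15),111.5)
# bay frame target
c=np.radians(12.6);ex=np.array([np.cos(c),np.sin(c)]);ey=np.array([-np.sin(c),np.cos(c)]);o=np.array([502.5,-313.3])
# chock frame: tab at (-28, TCP z 15) ; chock origin caddy x=-40, floor z=10.5, tilted 5deg up towards +x
t=np.radians(5);ox=-40;oz=14+.0875*ox
px=ox+(-28)*np.cos(t)-15*np.sin(t);pz=oz-28*np.sin(t)+15*np.cos(t)
P=o+ex*px+ey*26;print('place TCP',P,pz)
plan((*P,110),102.6)
plan((*P,pz+4),102.6,12.6-90+180,-5)
E
```

```text
t 3.7 at [423.5  28.9 133. ] F [ 0.4 -0.3  0. ] w 9.5 gf 30.0
 shift [ -0.   -2.2 118. ] ang [ 0.05  0.03 -0.07]
place TCP [ 429.29406708 -303.02184832] 23.002559674441756
t 3.7 at [423.5  28.9 133. ] F [ 0.4 -0.3  0. ] w 9.5 gf 30.0
 shift [-311.6 -114.4   23.2] ang [0.05 0.02 1.71]
t 3.7 at [423.5  28.9 133. ] F [ 0.4 -0.3  0. ] w 9.5 gf 30.0
 shift [-311.4 -114.8  106.2] ang [-0.95 -0.05  1.71]
```

Emit:
drive_tool --xyz '[[-30,-11,0],[-70,-26,0],[-110,-40,0],[-150,-55,0],[-190,-70,0],[-230,-84,0],[-265,-97,5],[-295,-108,15],[-312,-114,30],[-312,-114,40]]' --angular '[[0,0,0.2],[0,0,0.4],[0,0,0.6],[0,0,0.8],[0,0,1],[-0.2,0,1.2],[-0.4,0,1.4],[-0.7,0,1.7],[-0.95,0,1.7],[-0.95,0,1.7]]'

```text
time: 4.7
tool_pos: [0.4268, -0.3056, 0.0884]
tool_rot: [0.023, 0.626, 0.779, 0.034]
contact_force: [0.3, 0.4, -0.9]
grip_width: 0.106
gripper_force: 30.0
```

Emit:
drive_tool --xyz '[[0,0,0],[0,0,0],[0,0,0]]' --angular '[[0,0,0],[0,0,0],[0,0,0]]'

```text
time: 5.0
tool_pos: [0.4288, -0.3025, 0.0905]
tool_rot: [0.024, 0.624, 0.78, 0.034]
contact_force: [-0.4, -0.4, -0.6]
grip_width: 0.105
gripper_force: 30.0
```

```bash
python3 - <<'E'
from h import *
plan((429.3,-303,27),102.6,102.6,-5)
S=r.grab_frame('scene')
im=cv2.resize(S[170:290,350:500],None,fx=5,fy=5,interpolation=2)
# expected chock thin-edge corners & tab top corners
c=np.radians(12.6);ex=np.array([np.cos(c),np.sin(c),0]);ey=np.array([-np.sin(c),np.cos(c),0]);t=np.radians(5)
cx=ex*np.cos(t)+np.array([0,0,np.sin(t)]);cz=-ex*np.sin(t)+np.array([0,0,np.cos(t)])
p=r.observe()['tool_pos']*1000
for a in [(33,20,0),(33,-20,0),(-33,20,0),(-33,20,32),(-33,-20,32)]:
    X=p+cx*(a[0]+28)+ey*a[1]+cz*(a[2]-15)
    q=(proj('scene',X/1000)-(350,170))*5;cv2.circle(im,tuple(int(v) for v in q),3,(0,255,0),-1)
o=np.array([502.5,-313.3,0])
for a in [(-107,68,34),(107,68,34),(-107,-68,34),(107,-68,34),(-73,-20,104),(73,-20,104),(-103,-12,34),(103,-12,34)]:
    q=(proj('scene',(o+ex*a[0]+ey*a[1]+np.array([0,0,a[2]]))/1000)-(350,170))*5;cv2.circle(im,tuple(int(v) for v in q),3,(255,0,255),-1)
cv2.imwrite('pics/chk2.png',im[:,:,::-1])
E
```

```text
t 5.0 at [ 428.8 -302.5   90.5] F [-0.4 -0.4 -0.6] w 9.9 gf 30.0
 shift [-0.9 -4.9 63.3] ang [-0.05 -0.07  0.02]
```

View pics/chk2.png

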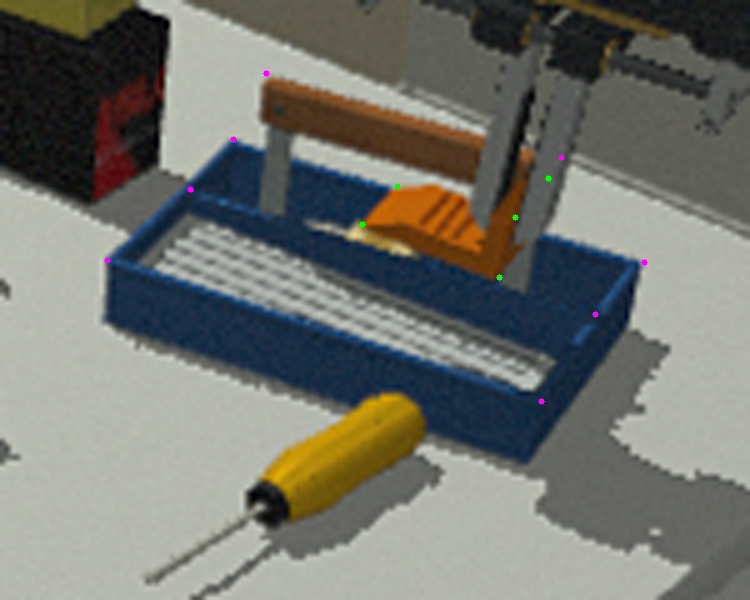

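The chock corner markers, for instance the thin-edge one at crop (362,224), coincide with the orange part. The caddy rim markers at (107,260) and (644,263) also fit to about 1 px, so I lower it.

Emit:
drive_tool --xyz '[[-1,-2,15],[-1,-4,35],[-1,-5,50],[-1,-5,59],[-1,-5,63],[-1,-5,65],[-1,-5,66.5],[-1,-5,67.5],[-1,-5,67.5],[-1,-5,67.5]]' --angular '[[0,0,0],[0,0,0],[0,0,0],[0,0,0],[0,0,0],[0,0,0],[0,0,0],[0,0,0],[0,0,0],[0,0,0]]'

```text
time: 6.05
tool_pos: [0.4292, -0.304, 0.0232]
tool_rot: [0.024, 0.624, 0.78, 0.034]
contact_force: [-5.0, 3.3, 12.7]
grip_width: 0.106
gripper_force: 30.0
```

```bash
python3 - <<'E'
from h import *
plan((429.3,-303,23),102.6,102.6,-5)
E
```

```text
t 6.05 at [ 429.2 -304.    23.2] F [-5.   3.3 12.7] w 10.0 gf 30.0
 shift [0.9 0.3 0.2] ang [-0.05 -0.06  0.01]
```

Emit:
drive_tool --xyz '[[0,0,-0.5],[0,0,-0.5],[0,0,-0.5],[0,0,-0.5],[0,0,-0.5]]' --angular '[[0,0,0],[0,0,0],[0,0,0],[0,0,0],[0,0,0]]' --fingers 26

```text
time: 6.55
tool_pos: [0.4289, -0.3038, 0.0227]
tool_rot: [0.023, 0.624, 0.78, 0.034]
contact_force: [-0.5, -0.0, -0.6]
grip_width: 0.28
gripper_force: 0.0
```

Emit:
drive_tool --xyz '[[0,0,-10],[0,0,-30],[0,0,-60],[0,0,-95],[0,0,-120],[0,0,-120]]' --angular '[[0,0,0],[0,0,0],[0,0,0],[0,0,0],[0,0,0],[0,0,0]]'

```text
time: 7.15
tool_pos: [0.4205, -0.3078, 0.1461]
tool_rot: [0.026, 0.624, 0.78, 0.034]
contact_force: [-0.4, -0.2, -0.6]
grip_width: 0.278
gripper_force: 0.0
```

```bash
python3 - <<'E'
from h import *
plan((610.5,71.5,100),101.5)
E
```

```text
t 7.15 at [ 420.5 -307.8  146.1] F [-0.4 -0.2 -0.6] w 26.1 gf 0.0
 shift [328.5 263.4  69.4] ang [ 0.98 -0.03  0.23]
```

Emit:
drive_tool --xyz '[[25,20,0],[62,50,10],[100,80,20],[138,110,25],[176,141,35],[214,171,43],[252,202,50],[288,231,60],[312,250,66],[328,263,69]]' --angular '[[0.2,0,0],[0.4,0,0],[0.6,0,0.1],[0.8,0,0.1],[1,0,0.2],[1,0,0.2],[1,0,0.2],[1,0,0.2],[1,0,0.2],[1,0,0.2]]' --fingers 80

```text
time: 8.15
tool_pos: [0.6088, 0.0753, 0.0965]
tool_rot: [-0.005, 0.631, 0.776, 0.0]
contact_force: [-0.6, -0.5, -0.2]
grip_width: 0.849
gripper_force: 0.0
```

Emit:
drive_tool --xyz '[[0,0,0],[0,0,0],[0,0,0]]' --angular '[[0,0,0],[0,0,0],[0,0,0]]'

```text
time: 8.45
tool_pos: [0.6085, 0.071, 0.0973]
tool_rot: [-0.004, 0.632, 0.775, -0.0]
contact_force: [-0.2, 0.2, 0.9]
grip_width: 0.854
gripper_force: 0.0
```

```bash
python3 - <<'E'
from h import *
plan((610.5,71.5,9),101.5)
S=r.grab_frame('scene')
im=cv2.resize(S[210:310,200:340],None,fx=5,fy=5,interpolation=2)
p=np.array([610.5,71.5,0]);a=np.radians(11.5);ex=np.array([np.cos(a),np.sin(a),0]);ey=np.array([-np.sin(a),np.cos(a),0])
L=[(s*31,22,25) for s in(1,-1)]+[(s*31,-22,25) for s in(1,-1)]+[(s*31,0,47) for s in(1,-1)]
for x,y,z in L:
    q=(proj('scene',(p+ex*x+ey*y+np.array([0,0,z]))/1000)-(200,210))*5;cv2.circle(im,tuple(int(v) for v in q),3,(0,255,0),-1)
for x,y in[(66,27),(66,-27),(-66,27),(-66,-27)]:
    q=(proj('scene',(np.array([609.5,70.7,36])+ex*x+ey*y)/1000)-(200,210))*5;cv2.circle(im,tuple(int(v) for v in q),3,(255,0,255),-1)
cv2.imwrite('pics/chk3.png',im[:,:,::-1])
T=r.grab_frame('top');cv2.imwrite('pics/t3.png',T[:,:,::-1])
E
```

```text
t 8.45 at [608.5  71.   97.3] F [-0.2  0.2  0.9] w 80.3 gf 0.0
 shift [-0.4  2.5 88.2] ang [-0.06 -0.07  0.02]
```

View pics/chk3.png

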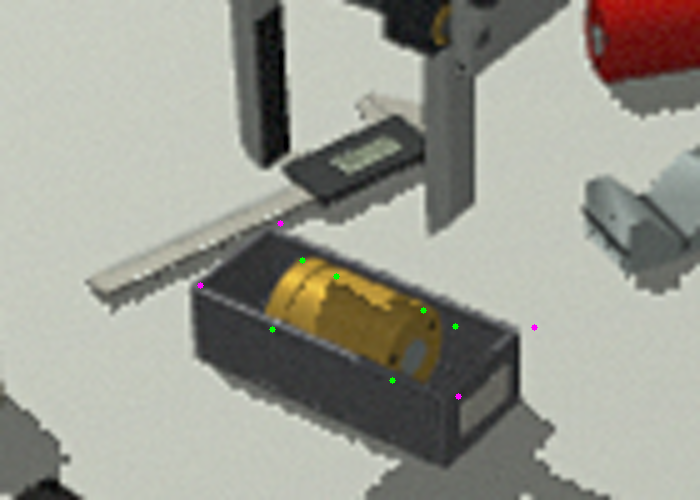

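The scene crop shows the barrel in the bin between the two open fingers. The bin corners sit about 2 px left of my markers (a true y near +73), which is within tolerance. I nudge and descend.

Emit:
drive_tool --xyz '[[1.3,1.7,15],[1.3,1.7,35],[1.3,1.7,52],[1.3,1.7,65],[1.3,1.7,75],[1.3,1.7,83],[1.3,1.7,88],[1.3,1.7,88],[1.3,1.7,88]]' --angular '[[0,0,0],[0,0,0],[0,0,0],[0,0,0],[0,0,0],[0,0,0],[0,0,0],[0,0,0],[0,0,0]]'

```text
time: 9.45
tool_pos: [0.61, 0.0744, 0.0097]
tool_rot: [-0.004, 0.632, 0.775, 0.001]
contact_force: [0.7, -0.2, 1.2]
grip_width: 0.854
gripper_force: 0.0
```

Emit:
drive_tool --xyz '[[0,0,0],[0,0,0],[0,0,0],[0,0,0],[0,0,0],[0,0,0],[0,0,0]]' --angular '[[0,0,0],[0,0,0],[0,0,0],[0,0,0],[0,0,0],[0,0,0],[0,0,0]]' --fingers 50

```text
time: 10.15
tool_pos: [0.6101, 0.0745, 0.0097]
tool_rot: [-0.004, 0.632, 0.775, 0.001]
contact_force: [1.7, -0.2, 5.4]
grip_width: 0.657
gripper_force: 30.0
```

```bash
python3 - <<'E'
from h import *
plan((609.5,72,100),101.5)
E
```

```text
t 10.15 at [610.1  74.5   9.7] F [ 1.7 -0.2  5.4] w 61.7 gf 30.0
 shift [ -1.7  -1.5 -90.3] ang [-0.04 -0.08  0.03]
```

Emit:
drive_tool --xyz '[[0,0,-8],[0,0,-20],[0,0,-40],[0,0,-65],[0,0,-88],[0,0,-100],[0,0,-100]]' --angular '[[0,0,0],[0,0,0],[0,0,0],[0,0,0],[0,0,0],[0,0,0],[0,0,0]]'

```text
time: 10.85
tool_pos: [0.611, 0.0738, 0.111]
tool_rot: [-0.003, 0.632, 0.775, 0.001]
contact_force: [0.2, -0.0, -3.7]
grip_width: 0.661
gripper_force: 30.0
```

```bash
python3 - <<'E'
from h import *
plan((591,-96,75),74)
E
```

```text
t 10.85 at [611.   73.8 111. ] F [ 0.2 -0.  -3.7] w 62.1 gf 30.0
 shift [-162.5  -53.8   35.1] ang [-0.05 -0.06  5.53]
```

Emit:
drive_tool --xyz '[[-15,-5,0],[-40,-13,3],[-70,-23,8],[-100,-33,14],[-130,-43,22],[-152,-50,30],[-162.5,-54,35],[-162.5,-54,35],[-162.5,-54,35],[-162.5,-54,35]]' --angular '[[0,0,0.8],[0,0,1.6],[0,0,2.4],[0,0,3.2],[0,0,4],[0,0,4.8],[0,0,5.5],[0,0,5.5],[0,0,5.5],[0,0,5.5]]'

```text
time: 11.85
tool_pos: [0.5902, -0.0949, 0.0735]
tool_rot: [-0.004, 0.797, 0.604, -0.0]
contact_force: [-0.8, 1.2, -3.9]
grip_width: 0.66
gripper_force: 30.0
```

```bash
python3 - <<'E'
from h import *
plan((591,-96,28),74)
S=r.grab_frame('scene')
cv2.imwrite('pics/s4full.png',S[:,:,::-1])
im=cv2.resize(S[190:290,275:400],None,fx=6,fy=6,interpolation=2)
def dots(o,yaw,L,col):
    a=np.radians(yaw);ex=np.array([np.cos(a),np.sin(a),0]);ey=np.array([-np.sin(a),np.cos(a),0])
    for x,y,z in L:
        q=(proj('scene',(np.array(o)+ex*x+ey*y+np.array([0,0,z]))/1000)-(275,190))*6;cv2.circle(im,tuple(int(v) for v in q),3,col,-1)
dots((591,-96,0),-16,[(s*20,t*w,z) for s in(1,-1) for w,z in((30,28),(19,28),(0,9)) for t in(1,-1)],(255,0,255))
p=r.observe()['tool_pos']*1000
a=np.arange(0,6.2,.5)
dots(p+[0,0,15.3],-16,[(-31,22*np.cos(v),22*np.sin(v)) for v in a],(0,255,0))
cv2.imwrite('pics/chk4.png',im[:,:,::-1])
E
```

```text
t 11.85 at [590.2 -94.9  73.5] F [-0.8  1.2 -3.9] w 62.0 gf 30.0
 shift [-1.   1.3 45.5] ang [-0.08 -0.05  0.06]
```

View pics/chk4.png

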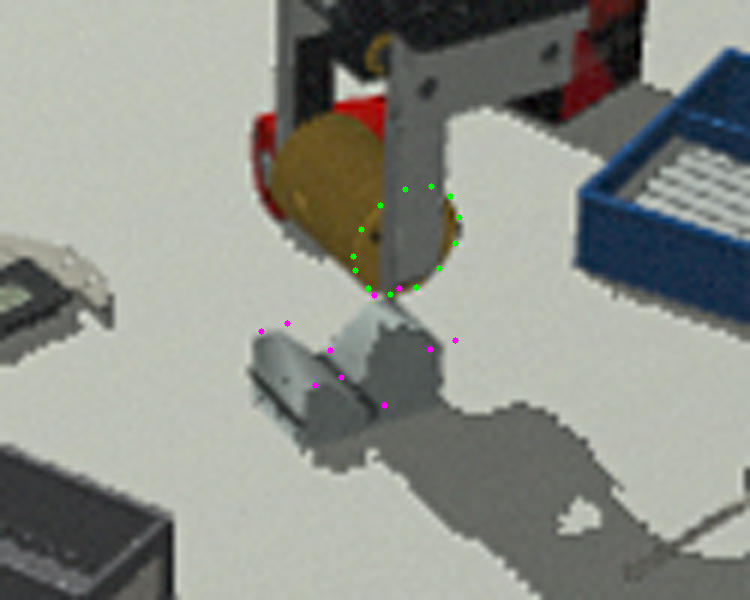

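The green dots, which are the barrel end predicted from the TCP, fit the brass end face. The V-block appears about 1.5 px left of and 1 px below its magenta markers, for example the groove at (378,408) against (384,405). I'll measure the block more precisely by colour.

```bash
python3 - <<'E'
from h import *
np.set_printoptions(precision=1,suppress=True)
V=lambda o,yaw:[np.array([o[0]+x*np.cos(yaw)-y*np.sin(yaw),o[1]+x*np.sin(yaw)+y*np.cos(yaw),z])/1000 for x in(20,-20) for y in(30,-30) for z in(0,28)]
for n,f,roi in(('scene','pics/scene0.png',(305,230,356,268)),('top','pics/top0.png',(333,230,378,272))):
    im=cv2.imread(f).astype(np.int16);x0,y0,x1,y1=roi
    d=(im[:,:,0]-im[:,:,2])[y0:y1,x0:x1]
    m=(cv2.GaussianBlur(d.astype(np.float32),(3,3),0)>0).astype(np.uint8)
    print(n,'bg',np.median(d),'max',d.max())
    cs,_=cv2.findContours(m,0,1);c=max(cs,key=cv2.contourArea);h=cv2.convexHull(c)+np.array([x0,y0])
    b=cv2.boundingRect(h);M=cv2.moments(h)
    hp=cv2.convexHull(np.array([proj(n,X) for X in V((591,-96),np.radians(-16))],np.float32));Mp=cv2.moments(hp)
    ce=lambda M:np.array([M['m10'],M['m01']])/M['m00']
    print('area',cv2.contourArea(h),cv2.contourArea(hp),'cent',ce(M),ce(Mp),'bbox',b,hp.min((0,1)),hp[:,0].min(0),hp[:,0].max(0))
    print(' shift world', (ray(n,ce(M),.014)-ray(n,ce(Mp),.014))*1000)
E
```

```text
scene bg -6.0 max 10
area 538.5 601.9861553991213 cent [332.4 251.7] [334.6 251.2] bbox (317, 240, 32, 25) [318.5 238. ] [318.5 238. ] [350.9 264.6]
 shift world [2.1 5.  0. ]
top bg -9.0 max 1
area 255.5 524.5581029255409 cent [352.5 249.8] [354.9 250.5] bbox (342, 241, 22, 19) [339.3 237.8] [339.3 237.8] [370.5 263.1]
 shift world [1.9 5.3 0. ]
```

Emit:
drive_tool --xyz '[[2,0,5],[4,0,15],[4,0,27],[4,0,35],[4,0,40],[4,0,42],[4,0,44],[4,0,44]]' --angular '[[0,0,0],[0,0,0],[0,0,0],[0,0,0],[0,0,0],[0,0,0],[0,0,0],[0,0,0]]'

```text
time: 12.7
tool_pos: [0.5909, -0.092, 0.0294]
tool_rot: [-0.004, 0.798, 0.603, -0.001]
contact_force: [0.9, -0.2, -3.2]
grip_width: 0.66
gripper_force: 30.0
```

Emit:
drive_tool --xyz '[[0,0,1],[0,0,2],[0,0,3],[0,0,3]]' --angular '[[0,0,0],[0,0,0],[0,0,0],[0,0,0]]'

```text
time: 13.1
tool_pos: [0.5908, -0.0919, 0.0264]
tool_rot: [-0.004, 0.798, 0.603, -0.001]
contact_force: [0.4, -0.1, -3.0]
grip_width: 0.656
gripper_force: 30.0
```

Emit:
drive_tool --xyz '[[0,0,0.6],[0,0,1.2],[0,0,1.8],[0,0,1.8]]' --angular '[[0,0,0],[0,0,0],[0,0,0],[0,0,0]]'

```text
time: 13.5
tool_pos: [0.5911, -0.0917, 0.025]
tool_rot: [-0.004, 0.798, 0.603, -0.0]
contact_force: [-0.6, 1.3, 3.3]
grip_width: 0.657
gripper_force: 30.0
```

Emit:
drive_tool --xyz '[[0,0,0],[0,0,0],[0,0,0],[0,0,0],[0,0,0]]' --angular '[[0,0,0],[0,0,0],[0,0,0],[0,0,0],[0,0,0]]' --fingers 84

```text
time: 14.0
tool_pos: [0.5908, -0.092, 0.0246]
tool_rot: [-0.004, 0.798, 0.603, -0.001]
contact_force: [-1.5, 0.5, -0.0]
grip_width: 0.895
gripper_force: 0.0
```

Emit:
drive_tool --xyz '[[0,0,-5],[0,0,-15],[0,0,-35],[0,0,-60],[0,0,-80],[0,0,-80]]' --angular '[[0,0,0],[0,0,0],[0,0,0],[0,0,0],[0,0,0],[0,0,0]]'

```text
time: 14.6
tool_pos: [0.5929, -0.0925, 0.1082]
tool_rot: [-0.002, 0.798, 0.603, 0.001]
contact_force: [0.2, 0.2, -0.7]
grip_width: 0.892
gripper_force: 0.0
```

```bash
python3 - <<'E'
from h import *
plan((591,-91.8,90),164)
S=r.grab_frame('scene');cv2.imwrite('pics/s5.png',S[:,:,::-1])
for c in blobs('scene',S,(12,100,40),(30,255,255),(300,210,370,270))[:2]:
    b=cv2.boundingRect(c);print('brass bbox',b,cv2.contourArea(c))
for dx,dy in((0,0),):
  a=np.radians(-16);ex=np.array([np.cos(a),np.sin(a),0]);ey=np.array([-np.sin(a),np.cos(a),0])
  P=np.array([proj('scene',(np.array([591,-91.8,40])+ex*s*31+ey*22*np.cos(v)+np.array([0,0,22*np.sin(v)]))/1000) for s in(1,-1) for v in np.arange(0,6.28,.1)]);print('pred',P.min(0),P.max(0)-P.min(0))
E
```

```text
t 14.6 at [592.9 -92.5 108.2] F [ 0.2  0.2 -0.7] w 83.8 gf 0.0
 shift [ 0.1 -2.  18.2] ang [ 1.000e-02 -6.000e-02 -1.797e+01]
brass bbox (319, 228, 30, 30) 537.0
pred [318.07732741 226.91656859] [31.38267009 31.09273794]
```

Emit:
drive_tool --xyz '[[0,-2,18],[0,-2,18],[0,-2,18],[0,-2,18],[0,-2,18],[0,-2,18],[0,-2,18],[0,-2,18],[0,-2,18],[0,-2,18]]' --angular '[[0,0,-1.7],[0,0,-3.4],[0,0,-5.1],[0,0,-6.8],[0,0,-8.5],[0,0,-10.2],[0,0,-11.9],[0,0,-13.6],[0,0,-15.3],[0,0,-17]]' --fingers 66

```text
time: 15.65
tool_pos: [0.5889, -0.0917, 0.0862]
tool_rot: [-0.004, 0.178, 0.984, 0.002]
contact_force: [0.7, -0.3, 0.6]
grip_width: 0.701
gripper_force: 0.0
```

Emit:
drive_tool --xyz '[[0,0,0],[0,0,0],[0,0,0],[0,0,0]]' --angular '[[0,0,-0.5],[0,0,-1],[0,0,-1],[0,0,-1]]'

```text
time: 16.05
tool_pos: [0.589, -0.0917, 0.0863]
tool_rot: [-0.004, 0.139, 0.99, 0.003]
contact_force: [0.9, -0.1, 0.2]
grip_width: 0.703
gripper_force: 0.0
```

```bash
python3 - <<'E'
from h import *
plan((591,-91.8,31),164)
E
```

```text
t 16.05 at [589.  -91.7  86.3] F [ 0.9 -0.1  0.2] w 66.1 gf 0.0
 shift [-2.4  0.3 55.3] ang [ 0.04 -0.09  0.01]
```

Emit:
drive_tool --xyz '[[-2.4,0.3,12],[-2.4,0.3,27],[-2.4,0.3,39],[-2.4,0.3,47],[-2.4,0.3,52],[-2.4,0.3,55.3],[-2.4,0.3,55.3],[-2.4,0.3,55.3]]' --angular '[[0,-0.1,0],[0,-0.1,0],[0,-0.1,0],[0,-0.1,0],[0,-0.1,0],[0,-0.1,0],[0,-0.1,0],[0,-0.1,0]]'

```text
time: 16.85
tool_pos: [0.5916, -0.0918, 0.0317]
tool_rot: [0.001, 0.138, 0.99, 0.002]
contact_force: [1.0, -0.6, -0.2]
grip_width: 0.7
gripper_force: 0.0
```

Emit:
drive_tool --xyz '[[0,0,0],[0,0,0],[0,0,0],[0,0,0],[0,0,0],[0,0,0],[0,0,0]]' --angular '[[0,0,0],[0,0,0],[0,0,0],[0,0,0],[0,0,0],[0,0,0],[0,0,0]]' --fingers 30

```text
time: 17.55
tool_pos: [0.5909, -0.0939, 0.0315]
tool_rot: [0.001, 0.139, 0.99, 0.001]
contact_force: [-3.7, -8.4, 5.1]
grip_width: 0.463
gripper_force: 30.0
```

```bash
python3 - <<'E'
from h import *
plan((591,-91.8,31),164)
E
```

```text
t 17.55 at [590.9 -93.9  31.5] F [-3.7 -8.4  5.1] w 43.6 gf 30.0
 shift [0.4 2.  0.5] ang [0.01 0.01 0.01]
```

Emit:
drive_tool --xyz '[[0,2,-4],[0,2,-10],[0,2,-25],[0,2,-50],[0,2,-75],[0,2,-95],[0,2,-100],[0,2,-100]]' --angular '[[0,0,0],[0,0,0],[0,0,0],[0,0,0],[0,0,0],[0,0,0],[0,0,0],[0,0,0]]'

```text
time: 18.35
tool_pos: [0.5919, -0.0903, 0.1322]
tool_rot: [0.002, 0.138, 0.99, 0.002]
contact_force: [0.8, 0.2, -4.3]
grip_width: 0.461
gripper_force: 30.0
```

```bash
python3 - <<'E'
from h import *
np.set_printoptions(precision=1,suppress=True)
S=r.grab_frame('scene');T=r.grab_frame('top');cv2.imwrite('pics/s6.png',S[:,:,::-1]);cv2.imwrite('pics/t6.png',T[:,:,::-1])
p=r.observe()['tool_pos']*1000
for c in blobs('scene',S,(12,100,40),(30,255,255),(270,150,400,270))[:3]:print('brass',cv2.boundingRect(c),cv2.contourArea(c))
a=np.radians(-16);ex=np.array([np.cos(a),np.sin(a),0]);ey=np.array([-np.sin(a),np.cos(a),0])
P=np.array([proj('scene',(p+[0,0,9]+ex*s*31+ey*22*np.cos(v)+np.array([0,0,22*np.sin(v)]))/1000) for s in(1,-1) for v in np.arange(0,6.28,.1)]);print('pred',P.min(0),P.max(0)-P.min(0))
# chock in caddy
o=np.array([502.5,-313.3,0]);c=np.radians(12.6);cx=np.array([np.cos(c),np.sin(c),0]);cy=np.array([-np.sin(c),np.cos(c),0]);t=np.radians(5)
ux=cx*np.cos(t)+[0,0,np.sin(t)];uz=-cx*np.sin(t)+np.array([0,0,np.cos(t)])
oo=o+cx*-40+cy*26+[0,0,10.5]
ch=[(x,y,z) for y in(20,-20) for x,z in((33,0),(33,1.5),(15,12),(-23,12),(-23,32),(-33,32),(-33,0))]
for n,I,roi in(('scene',S,(380,190,480,270)),('top',T,(410,270,480,350))):
    for k in blobs(n,I,(4,150,60),(16,255,255),roi)[:2]:
        print(n,'orange',cv2.boundingRect(k),cv2.contourArea(k))
    P=np.array([proj(n,(oo+ux*x+cy*y+uz*z)/1000) for x,y,z in ch]);print('pred',P.min(0),P.max(0)-P.min(0))
plan((o+cx*-0.6+cy*26+[0,0,27])+[0,0,80],102.6)
E
```

```text
brass (326, 188, 23, 32) 483.0
brass (351, 160, 28, 18) 204.5
brass (319, 153, 34, 11) 81.5
pred [318. 188.] [32.9 31.7]
scene orange (403, 190, 58, 20) 356.0
scene orange (422, 231, 32, 14) 224.5
pred [419.2 229.4] [36.  21.1]
pred [434.9 291.6] [29.8 35.4]
t 18.45 at [591.2 -90.2 130.6] F [-0.6  1.1 -2.9] w 43.2 gf 30.0
 shift [  37.3 -216.3   22.8] ang [ 0.  -0.  12.3]
```

```bash
python3 - <<'E'
from h import *
o=np.array([502.5,-313.3,0]);c=np.radians(12.6);cx=np.array([np.cos(c),np.sin(c),0]);cy=np.array([-np.sin(c),np.cos(c),0]);t=np.radians(5)
ux=cx*np.cos(t)+[0,0,np.sin(t)];uz=-cx*np.sin(t)+np.array([0,0,np.cos(t)])
oo=o+cx*-40+cy*26+[0,0,10.5]
ch=[(x,y,z) for y in(20,-20) for x,z in((33,0),(15,12),(-23,12),(-23,32),(-33,32),(-33,0))]
out=[]
for n,f,(x0,y0),k in(('scene','pics/s6.png',(365,185),5),('top','pics/t6.png',(405,225),5)):
    I=cv2.imread(f);w,h=(115,110) if n=='scene' else (45+0,110)
    if n=='top':w=100
    w=80*0+ (86 if n=='top' else 74+0) if False else w
    im=cv2.resize(I[y0:y0+h,x0:x0+w],None,fx=3.7,fy=5*0.74,interpolation=2)
    D=[(o+cx*x+cy*y+[0,0,z],(255,0,255)) for x,y,z in[(-107,68,34),(107,68,34),(-107,-68,34),(107,-68,34),(-73,-20,104),(73,-20,104),(-103,-12,34),(103,-12,34)]]+[(oo+ux*x+cy*y+uz*z,(0,255,0)) for x,y,z in ch]
    for X,col in D:
        q=(proj(n,X/1000)-(x0,y0))*3.7;cv2.circle(im,tuple(int(v) for v in q),2,col,-1)
    out.append(im)
cv2.imwrite('pics/chk6.png',np.hstack(out));print(np.hstack(out).shape)
E
```

```text
(407, 796, 3)
```

View pics/chk6.png

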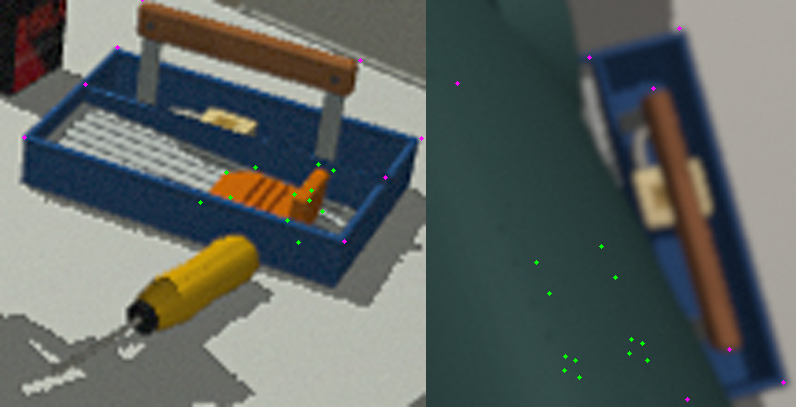

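In the left half (scene view), the chock lies on the slope with its thin edge uphill at about (210,190) and its tab at (322,172), within about 1 px of the prediction. The caddy rim is about 0.7 px off, so I shift my caddy estimate by about +2 mm in y. The right half (top view) is hidden by the arm.

```bash
python3 - <<'E'
from h import *
o=np.array([502.5,-313.3,0]);c=np.radians(12.6);cx=np.array([np.cos(c),np.sin(c),0]);cy=np.array([-np.sin(c),np.cos(c),0])
P=o+cx*0.6+cy*27.5;print(P)
plan(P+[0,0,105],102.6)
E
```

```text
[ 497.08661092 -286.3314031     0.        ]
t 18.45 at [591.2 -90.2 130.6] F [-0.6  1.1 -2.9] w 43.2 gf 30.0
 shift [  37.  -214.4   24.8] ang [ 0.04 -0.02 12.31]
```

Emit:
drive_tool --xyz '[[3,-15,0],[8,-42,2],[13,-74,5],[18,-106,8],[23,-138,11],[28,-168,15],[33,-192,19],[36,-208,23],[37,-214,25],[37,-214,25]]' --angular '[[0,0,1.4],[0,0,2.8],[0,0,4.2],[0,0,5.6],[0,0,7],[0,0,8.4],[0,0,9.8],[0,0,11.1],[0,0,12.3],[0,0,12.3]]'

```text
time: 19.45
tool_pos: [0.4966, -0.2864, 0.1042]
tool_rot: [-0.001, 0.626, 0.78, 0.002]
contact_force: [0.3, -0.4, -3.9]
grip_width: 0.462
gripper_force: 30.0
```

Emit:
drive_tool --xyz '[[0,0,0],[0,0,0],[0,0,0]]' --angular '[[0,0,0],[0,0,0],[0,0,0]]'

```text
time: 19.75
tool_pos: [0.4979, -0.2853, 0.1054]
tool_rot: [-0.0, 0.624, 0.781, 0.002]
contact_force: [0.3, 0.6, -2.4]
grip_width: 0.459
gripper_force: 30.0
```

```bash
python3 - <<'E'
from h import *
plan((497.1,-286.3,32),102.6)
E
```

```text
t 19.75 at [ 497.9 -285.3  105.4] F [ 0.3  0.6 -2.4] w 43.1 gf 30.0
 shift [-1.  -1.3 73.4] ang [ 0.03 -0.03  0.04]
```

Emit:
drive_tool --xyz '[[-1,-0.8,12],[-1,-0.8,28],[-1,-0.8,44],[-1,-0.8,57],[-1,-0.8,66],[-1,-0.8,71],[-1,-0.8,73.5],[-1,-0.8,74.5],[-1,-0.8,75.5],[-1,-0.8,75.5]]' --angular '[[0,0,0],[0,0,0],[0,0,0],[0,0,0],[0,0,0],[0,0,0],[0,0,0],[0,0,0],[0,0,0],[0,0,0]]'

```text
time: 20.75
tool_pos: [0.4974, -0.2869, 0.0303]
tool_rot: [0.0, 0.625, 0.781, 0.002]
contact_force: [-0.3, 0.1, -3.8]
grip_width: 0.461
gripper_force: 30.0
```

Emit:
drive_tool --xyz '[[0,0,0.5],[0,0,1],[0,0,1.5],[0,0,1.5]]' --angular '[[0,0,0],[0,0,0],[0,0,0],[0,0,0]]'

```text
time: 21.15
tool_pos: [0.4972, -0.2868, 0.0285]
tool_rot: [-0.0, 0.625, 0.781, 0.002]
contact_force: [-0.0, 0.3, -3.9]
grip_width: 0.465
gripper_force: 30.0
```

Emit:
drive_tool --xyz '[[0,0,0.4],[0,0,0.8],[0,0,1.2],[0,0,1.2]]' --angular '[[0,0,0],[0,0,0],[0,0,0],[0,0,0]]'

```text
time: 21.55
tool_pos: [0.4973, -0.2869, 0.0275]
tool_rot: [-0.0, 0.625, 0.781, 0.002]
contact_force: [-1.7, 0.9, 0.9]
grip_width: 0.462
gripper_force: 30.0
```

Emit:
drive_tool --xyz '[[0,-0.5,0],[0,-1,0],[0,-1,0]]' --angular '[[0,0,0],[0,0,0],[0,0,0]]'

```text
time: 21.85
tool_pos: [0.4966, -0.287, 0.0274]
tool_rot: [0.0, 0.625, 0.781, 0.002]
contact_force: [2.0, 0.2, 1.4]
grip_width: 0.463
gripper_force: 30.0
```

Emit:
drive_tool --xyz '[[0,0,0],[0,0,0],[0,0,0],[0,0,0],[0,0,0]]' --angular '[[0,0,0],[0,0,0],[0,0,0],[0,0,0],[0,0,0]]' --fingers 58

```text
time: 22.35
tool_pos: [0.4962, -0.287, 0.0272]
tool_rot: [-0.0, 0.625, 0.781, 0.002]
contact_force: [-1.1, 0.5, 0.7]
grip_width: 0.62
gripper_force: 0.0
```

Emit:
drive_tool --xyz '[[0,0,-4],[0,0,-12],[0,0,-30],[0,0,-60],[0,0,-90],[0,0,-120],[0,0,-120],[0,0,-120]]' --angular '[[0,0,0],[0,0,0],[0,0,0],[0,0,0],[0,0,0],[0,0,0],[0,0,0],[0,0,0]]'

```text
time: 23.15
tool_pos: [0.4962, -0.2876, 0.1481]
tool_rot: [0.001, 0.625, 0.781, 0.002]
contact_force: [-0.5, 0.6, -1.2]
grip_width: 0.616
gripper_force: 0.0
```

```bash
python3 - <<'E'
from h import *
np.set_printoptions(precision=1,suppress=True)
S=r.grab_frame('scene');cv2.imwrite('pics/s7.png',S[:,:,::-1])
for nm,lo,hi in(('brass',(14,100,40),(30,255,255)),('orange',(3,150,50),(13,255,255))):
    for k in blobs('scene',S,lo,hi,(370,215,475,275))[:3]:print(nm,cv2.boundingRect(k),cv2.contourArea(k))
o=np.array([502.5,-311.8,0]);c=np.radians(12.6);cx=np.array([np.cos(c),np.sin(c),0]);cy=np.array([-np.sin(c),np.cos(c),0])
A=o-cx*0.6+cy*26+[0,0,36]
P=np.array([proj('scene',(A+cy*s*31+cx*22*np.cos(v)+np.array([0,0,22*np.sin(v)]))/1000) for s in(1,-1) for v in np.arange(0,6.28,.1)]);print('pred barrel',P.min(0),P.max(0)-P.min(0))
G=np.array([507,-332,0]);print(o-cy*20)
plan(G+[0,0,150],12.6)
im=cv2.resize(S[170:290,350:500],None,fx=5,fy=5,interpolation=2);cv2.imwrite('pics/chk7.png',im[:,:,::-1])
E
```

```text
brass (402, 248, 33, 26) 393.5
brass (406, 215, 30, 24) 391.5
brass (432, 231, 22, 14) 119.0
pred barrel [406.4 212.6] [28.5 29. ]
[ 506.9 -331.3    0. ]
t 23.2 at [ 495.8 -287.4  147.2] F [ 0.7 -0.8  0.1] w 57.9 gf 0.0
 shift [-46.    1.2  -2.9] ang [ 0.  -0.1 18. ]
```

View pics/chk7.png

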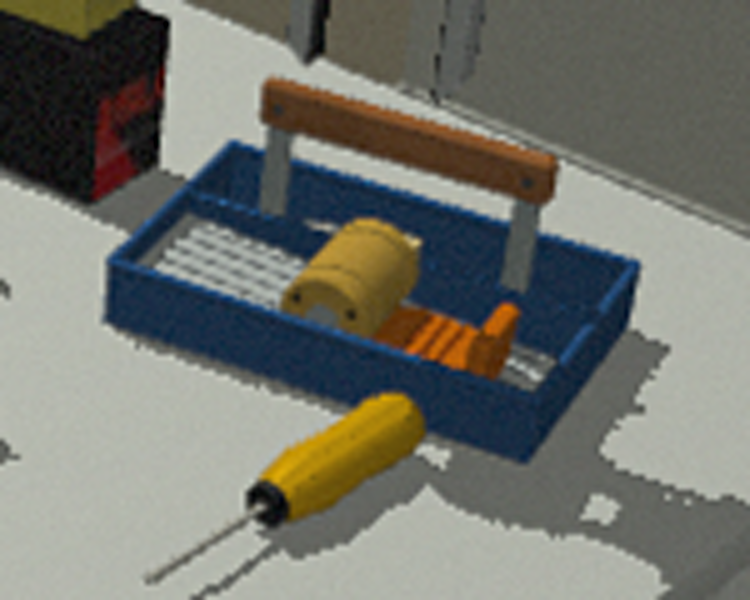

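The barrel (crop about 355,275) rests against the chock (445,335), across the slope with the thin edge towards it. The padlock is in its bay. Next I go to the bar.

Emit:
drive_tool --xyz '[[-5,0,-8],[-10,0,-8],[-15,0,-8],[-20,0,-8],[-25,0.5,-8],[-30,1,-8],[-35,1,-8],[-40,1,-8],[-43,1,-8],[-45,1.5,-5]]' --angular '[[0,0,1.7],[0,0,3.4],[0,0,5.1],[0,0,6.8],[0,0,8.5],[0,0,10.2],[0,0,11.9],[0,0,13.6],[0,0,15.3],[0,0,17]]' --fingers 40

```text
time: 24.2
tool_pos: [0.5069, -0.331, 0.1512]
tool_rot: [-0.002, 0.989, 0.15, 0.001]
contact_force: [-0.5, 0.4, 0.2]
grip_width: 0.428
gripper_force: 0.0
```

Emit:
drive_tool --xyz '[[0,0,0],[0,0,0],[0,0,0],[0,0,0],[0,0,0]]' --angular '[[0,0,1],[0,0,1],[0,0,1],[0,0,1],[0,0,1]]'

```text
time: 24.7
tool_pos: [0.5072, -0.331, 0.152]
tool_rot: [-0.002, 0.994, 0.111, 0.001]
contact_force: [-0.4, 0.0, 0.8]
grip_width: 0.426
gripper_force: 0.0
```

```bash
python3 - <<'E'
from h import *
plan((507.5,-331.7,76),12.6)
E
```

```text
t 24.7 at [ 507.2 -331.   152. ] F [-0.4  0.   0.8] w 40.1 gf 0.0
 shift [-0.1  1.  76. ] ang [-0.03 -0.03  0.03]
```

Emit:
drive_tool --xyz '[[0,0.7,15],[0,0.7,33],[0,0.7,50],[0,0.7,63],[0,0.7,72],[0,0.7,76],[0,0.7,76],[0,0.7,76]]' --angular '[[0,0,0],[0,0,0],[0,0,0],[0,0,0],[0,0,0],[0,0,0],[0,0,0],[0,0,0]]'

```text
time: 25.5
tool_pos: [0.508, -0.3316, 0.0767]
tool_rot: [-0.001, 0.994, 0.11, 0.002]
contact_force: [0.7, 0.0, -0.0]
grip_width: 0.426
gripper_force: 0.0
```

Emit:
drive_tool --xyz '[[0,0,0],[0,0,0],[0,0,0],[0,0,0],[0,0,0],[0,0,0],[0,0,0]]' --angular '[[0,0,0],[0,0,0],[0,0,0],[0,0,0],[0,0,0],[0,0,0],[0,0,0]]' --fingers 0

```text
time: 26.2
tool_pos: [0.5079, -0.3322, 0.0764]
tool_rot: [-0.001, 0.994, 0.11, 0.002]
contact_force: [1.4, -4.5, -0.0]
grip_width: 0.125
gripper_force: 30.0
```

Emit:
drive_tool --xyz '[[0,0,-1],[0,0,-2],[0,0,-4],[0,0,-6],[0,0,-8],[0,0,-10],[0,0,-10],[0,0,-10]]' --angular '[[0,0,0],[0,0,0],[0,0,0],[0,0,0],[0,0,0],[0,0,0],[0,0,0],[0,0,0]]'

```text
time: 27.0
tool_pos: [0.5076, -0.3314, 0.0862]
tool_rot: [-0.002, 0.994, 0.11, 0.001]
contact_force: [-0.8, -0.3, -9.3]
grip_width: 0.125
gripper_force: 30.0
```

```bash
python3 - <<'E'
from h import *
np.set_printoptions(precision=2,suppress=True)
print(r.observe()['torque'])
S=r.grab_frame('scene');cv2.imwrite('pics/s8.png',S[:,:,::-1])
h=blobs('scene',S,(100,120,30),(125,255,255),(360,180,490,280))
k=cv2.convexHull(np.vstack(h[:4]));print('blue',[ (p[0].tolist()) for p in cv2.approxPolyDP(k,3,True)])
S7=cv2.cvtColor(cv2.imread('pics/s7.png'),4)
k=cv2.convexHull(np.vstack(blobs('scene',S7,(100,120,30),(125,255,255),(360,180,490,280))[:4]));print('blue before',[ (p[0].tolist()) for p in cv2.approxPolyDP(k,3,True)])
for nm,I in(('now',S),('before',S7)):
  for k in blobs('scene',I,(14,100,40),(30,255,255),(400,205,440,243))[:2]:print(nm,'brass',cv2.boundingRect(k),cv2.contourArea(k))
# mat target
o=np.array([506.9,-331.3]);m=np.radians(1.4)
print('mat bar target',np.array([513.5,309])-20*np.array([-np.sin(m),np.cos(m)]))
plan((514,289,150),1.4)
E
```

```text
[-0.21  0.01  0.  ]
blue [[372, 218], [395, 196], [477, 222], [475, 231], [453, 258], [371, 230]]
blue before [[372, 221], [397, 198], [477, 223], [473, 237], [453, 261], [373, 234]]
now brass (406, 211, 29, 25) 399.0
before brass (406, 214, 30, 25) 398.5
before brass (432, 233, 8, 9) 26.5
mat bar target [513.99 289.01]
t 27.05 at [ 507.6 -331.4   86.1] F [-0.2  0.6 -9.4] w 11.3 gf 30.0
 shift [ 142.3 -604.1  -61.8] ang [-0.04 -0.03  2.25]
```

The lift is level: the moment about y is about 0 and the weight is 9.4 N. I carry it smoothly.

Emit:
drive_tool --xyz '[[0,0,-2],[0,0,-6],[0,0,-12],[0,0,-20],[0,0,-30],[0,0,-40],[0,0,-50],[0,0,-57],[0,0,-61],[0,0,-62]]' --angular '[[0,0,0],[0,0,0],[0,0,0],[0,0,0],[0,0,0],[0,0,0],[0,0,0],[0,0,0],[0,0,0],[0,0,0]]'

```text
time: 28.05
tool_pos: [0.5076, -0.3317, 0.1486]
tool_rot: [-0.001, 0.994, 0.11, 0.002]
contact_force: [-0.0, -0.4, -10.0]
grip_width: 0.125
gripper_force: 30.0
```

Emit:
drive_tool --xyz '[[0.7,-2.9,0],[2,-8.8,0],[4.1,-17.5,0],[6.9,-29.2,0],[10.3,-43.8,0],[14.4,-61.3,0],[19.3,-81.8,0],[24.5,-104.2,0],[30,-127.5,0],[35.8,-151.9,0]]' --angular '[[0,0,0],[0,0,0],[0,0,0],[0,0,0],[0,0,0],[0,0,0],[0,0,0],[0,0,0],[0,0,0],[0,0,0]]'

```text
time: 29.05
tool_pos: [0.509, -0.1734, 0.1488]
tool_rot: [-0.002, 0.994, 0.11, 0.001]
contact_force: [0.7, -1.0, -9.5]
grip_width: 0.13
gripper_force: 30.0
```

Emit:
drive_tool --xyz '[[6.2,-26.3,0],[12.4,-52.6,0],[18.6,-78.9,0],[24.8,-105.2,0],[31,-131.5,0],[37.2,-157.8,0],[43.4,-184.1,0],[49.6,-210.4,0],[55.8,-236.7,0],[62,-263,0]]' --angular '[[0,0,0],[0,0,0],[0,0,0],[0,0,0],[0,0,0],[0,0,0],[0,0,0],[0,0,0],[0,0,0],[0,0,0]]'

```text
time: 30.05
tool_pos: [0.5111, 0.0967, 0.1498]
tool_rot: [-0.001, 0.994, 0.111, 0.001]
contact_force: [0.2, 0.2, -9.0]
grip_width: 0.126
gripper_force: 30.0
```

Emit:
drive_tool --xyz '[[6,-25.3,0],[11.7,-49.6,0],[17.2,-73,0],[22.5,-95.4,0],[27.3,-115.8,0],[31.6,-134.3,0],[35.5,-150.9,0],[38.8,-164.5,0],[41.3,-175.2,0],[43.1,-183,0]]' --angular '[[0,0,0.1],[0,0,0.3],[0,0,0.55],[0,0,0.85],[0,0,1.15],[0,0,1.45],[0,0,1.75],[0,0,2],[0,0,2.15],[0,0,2.25]]'

```text
time: 31.05
tool_pos: [0.5128, 0.2842, 0.1503]
tool_rot: [-0.002, 1.0, 0.013, 0.001]
contact_force: [0.1, -0.6, -9.0]
grip_width: 0.126
gripper_force: 30.0
```

Emit:
drive_tool --xyz '[[0.5,-3.5,0],[0.5,-6,0],[0.5,-6,0],[0.5,-6,0],[0.5,-6,0]]' --angular '[[0,0,0],[0,0,0],[0,0,0],[0,0,0],[0,0,0]]'

```text
time: 31.55
tool_pos: [0.5145, 0.2881, 0.1503]
tool_rot: [-0.002, 1.0, 0.012, 0.001]
contact_force: [0.0, 1.0, -9.1]
grip_width: 0.13
gripper_force: 30.0
```

```bash
python3 - <<'E'
from h import *
np.set_printoptions(precision=1,suppress=True)
plan((514,289,86),1.4)
S=r.grab_frame('scene');cv2.imwrite('pics/s9.png',S[:,:,::-1])
b=blobs('scene',S,(100,120,30),(125,255,255),(80,200,340,460),60);k=cv2.convexHull(np.vstack(b))
print([p[0].tolist() for p in cv2.approxPolyDP(k,3,True)])
# predicted caddy outline from TCP
p=r.observe()['tool_pos']*1000;m=np.radians(1.4);cx=np.array([np.cos(m),np.sin(m),0]);cy=np.array([-np.sin(m),np.cos(m),0])
o=p+cy*20-[0,0,76.2]
L=np.array([proj('scene',(o+cx*x+cy*y+[0,0,z])/1000) for z in(0,34) for x,y in((107,68),(107,-68),(-107,-68),(-107,68))]);print(L)
for nm,lo,hi in(('brass',(14,100,40),(30,255,255)),('orange',(3,150,50),(13,255,255))):
    for q in blobs('scene',S,lo,hi,(120,240,300,420))[:2]:print(nm,cv2.boundingRect(q),cv2.contourArea(q))
A=o-cx*.6+cy*26+[0,0,36];P=np.array([proj('scene',(A+cy*s*31+cx*22*np.cos(v)+np.array([0,0,22*np.sin(v)]))/1000) for s in(1,-1) for v in np.arange(0,6.28,.1)]);print('pred barrel',P.min(0),P.max(0)-P.min(0))
E
```

```text
t 31.55 at [514.5 288.1 150.3] F [ 0.   1.  -9.1] w 12.3 gf 30.0
 shift [-0.6 -0.7 64.3] ang [-0. -0. -0.]
[[276, 348], [213, 394], [136, 327], [133, 312], [181, 282], [242, 309], [276, 333]]
[[135.6 327. ]
 [199.2 291.1]
 [278.  347.6]
 [213.1 393.6]
 [132.3 312.1]
 [197.2 276.7]
 [277.4 332.5]
 [211.  378.1]]
brass (166, 311, 63, 61) 1809.0
brass (120, 301, 18, 39) 313.5
pred barrel [166.7 308.2] [47.6 42.6]
```

The caddy outline matches the prediction within 1 px, level and square. I lower it gently.

Emit:
drive_tool --xyz '[[-0.5,0,2],[-0.5,-0.5,7],[-0.5,-0.7,15],[-0.5,-0.7,25],[-0.5,-0.7,36],[-0.5,-0.7,46],[-0.5,-0.7,54],[-0.5,-0.7,60],[-0.5,-0.7,63.5],[-0.5,-0.7,65]]' --angular '[[0,0,0],[0,0,0],[0,0,0],[0,0,0],[0,0,0],[0,0,0],[0,0,0],[0,0,0],[0,0,0],[0,0,0]]'

```text
time: 32.6
tool_pos: [0.514, 0.2895, 0.085]
tool_rot: [-0.002, 1.0, 0.012, 0.001]
contact_force: [0.2, 0.2, -8.9]
grip_width: 0.126
gripper_force: 30.0
```

Emit:
drive_tool --xyz '[[0,0,0.7],[0,0,1.4],[0,0,2],[0,0,2.6],[0,0,3.2],[0,0,3.8],[0,0,3.8]]' --angular '[[0,0,0],[0,0,0],[0,0,0],[0,0,0],[0,0,0],[0,0,0],[0,0,0]]'

```text
time: 33.3
tool_pos: [0.514, 0.2895, 0.0814]
tool_rot: [-0.002, 1.0, 0.012, 0.001]
contact_force: [0.9, -0.1, -9.4]
grip_width: 0.123
gripper_force: 30.0
```

Emit:
drive_tool --xyz '[[0,0,0.4],[0,0,0.8],[0,0,1.2],[0,0,1.6],[0,0,1.6]]' --angular '[[0,0,0],[0,0,0],[0,0,0],[0,0,0],[0,0,0]]'

```text
time: 33.8
tool_pos: [0.5141, 0.2895, 0.0804]
tool_rot: [-0.002, 1.0, 0.012, 0.001]
contact_force: [-5.1, -3.5, 3.7]
grip_width: 0.126
gripper_force: 30.0
```

Landed. I release and withdraw upward.

Emit:
drive_tool --xyz '[[0,0,-0.4],[0,0,-0.4],[0,0,-0.4],[0,0,-0.4],[0,0,-0.4],[0,0,-0.4]]' --angular '[[0,0,0],[0,0,0],[0,0,0],[0,0,0],[0,0,0],[0,0,0]]' --fingers 40

```text
time: 34.4
tool_pos: [0.514, 0.2895, 0.0803]
tool_rot: [-0.002, 1.0, 0.012, 0.001]
contact_force: [0.7, -0.7, -0.5]
grip_width: 0.426
gripper_force: 0.0
```

Emit:
drive_tool --xyz '[[0,0,-5],[0,0,-15],[0,0,-35],[0,0,-60],[0,0,-90],[0,0,-120],[0,0,-140],[0,0,-140],[0,0,-140]]' --angular '[[0,0,0],[0,0,0],[0,0,0],[0,0,0],[0,0,0],[0,0,0],[0,0,0],[0,0,0],[0,0,0]]'

```text
time: 35.3
tool_pos: [0.5137, 0.289, 0.2208]
tool_rot: [-0.002, 1.0, 0.012, 0.002]
contact_force: [-0.6, 0.0, -0.4]
grip_width: 0.427
gripper_force: 0.0
```

```bash
python3 - <<'E'
from h import *
np.set_printoptions(precision=1,suppress=True)
S=r.grab_frame('scene');cv2.imwrite('pics/s10.png',S[:,:,::-1])
k=cv2.convexHull(np.vstack(blobs('scene',S,(100,120,30),(125,255,255),(80,200,340,460),60)))
print([p[0].tolist() for p in cv2.approxPolyDP(k,3,True)])
m=np.radians(1.4);cx=np.array([np.cos(m),np.sin(m),0]);cy=np.array([-np.sin(m),np.cos(m),0]);o=np.array([514,289.5,4])+cy*20
L=np.array([proj('scene',(o+cx*x+cy*y+[0,0,z])/1000) for z in(0,34) for x,y in((107,68),(107,-68),(-107,-68),(-107,68))]);print(L)
q=ray('scene',k[np.argmax(k[:,0,1]),0],.004);print('near-left bottom corner',q*1000)
for nm,lo,hi in(('brass',(14,100,40),(30,255,255)),('orange',(3,150,50),(13,255,255))):
    for b in blobs('scene',S,lo,hi,(140,290,290,430))[:3]:print(nm,cv2.boundingRect(b),cv2.contourArea(b))
A=o-cx*.6+cy*26+[0,0,36];P=np.array([proj('scene',(A+cy*s*31+cx*22*np.cos(v)+np.array([0,0,22*np.sin(v)]))/1000) for s in(1,-1) for v in np.arange(0,6.28,.1)]);print('pred barrel',P.min(0),P.max(0)-P.min(0))
C2=proj('scene',(o-cx*40+cy*26+[0,0,20])/1000);print('pred chock centre',C2,'hsv',cv2.cvtColor(S,cv2.COLOR_RGB2HSV)[int(C2[1]),int(C2[0])])
g=r.observe();print(g['time'],g['tool_pos'],g['contact_force'])
E
```

```text
[[186, 315], [243, 338], [277, 363], [277, 379], [217, 424], [141, 355], [140, 342]]
[[141.7 356.5]
 [202.6 319.7]
 [278.8 377.5]
 [216.7 424.3]
 [138.5 342.7]
 [200.7 306.3]
 [278.3 363.5]
 [214.8 410.1]]
near-left bottom corner [405.  374.2   4. ]
brass (171, 343, 61, 58) 1680.0
brass (211, 323, 32, 28) 352.5
brass (185, 299, 31, 29) 202.5
orange (208, 320, 17, 11) 27.0
pred barrel [171.9 339.6] [45.7 41.9]
pred chock centre [210.3 378.9] hsv [ 15 241 183]
35.35 [0.5 0.3 0.2] [-0.3  1.3 -0.6]
```

```bash
python3 -c "
from station import r
print(r.finish_job())"
```

```text
the job is handed in; nothing more can be done
None
```

I handed the job in after about 35 s on the robot's clock: the caddy stands on the mat and square with it, the barrel against its chock. The last check was by camera measurement and did not separately check the padlock, last seen in its bay before the lift.

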